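# Snap the slipped copy-light boom into its third hole like its twin

### The arm

A 7-joint arm with a two-finger parallel gripper is mounted at the origin on the work surface. World frame = base frame: x ahead of the robot, y to its left, z up, the work surface at z = 0. Lengths are in m, angles in rad, forces in N, time in s.
With the tool pointing down it reaches from about 0.425 to 0.925 m from the base axis. Payload 6.8 kg.
Tool frame: the origin (TCP) lies midway between the tips of the shut fingers; the grasp point (between the pads) lies 19 mm behind it; z points along the fingers, y is the line along which they close (so a half turn about z gives the same grasp; the last joint's range is limited). The gripper opens to 85 mm and grips with 20 to 120 N. Pads are 22 mm wide; open, the fingers measure 114 mm over their backs; the gripper's body (76 mm by 85 mm) begins 54 mm behind the grasp point. The pads swing forward as they close: fully open they stand 13 mm farther back than shut.
Start: joints at [1.226, 0.477, 0.022, 1.555, -0.011, 1.109, -0.083], TCP at [0.158, -0.656, 0.231] pointing down, gripper open.
Joint ranges: [-2.96, 2.96], [-0.34, 2.1], [-1.41, 1.46], [0.24, 2.44], [-1.37, 4.51], [0.17, 1.92], [-2.96, 2.96]. Speed limits (rad/s): [2.39, 2.39, 3.14, 3.14, 3.14, 3.14, 3.14].

### API

Orientations are given as a unit quaternion [w, x, y, z].
In Python, from station import * gives the robot as it stands.
- The arm moves only by the shell command python3 -m creep 'ROWS' [FORCE]. ROWS is JSON, a list of rows, each a list of 7 numbers: the gripper command: -1 is shut, 1 is fully open, values between are in proportion, then the shift along the world's x, y, z in mm, then the turn, a rotation vector about the world's x, y, z in rad. A call has 1 to 5 rows; each row shifts and turns the commanded pose from where the row before left it; what a row does not reach is not made up. A row lasts 1/8 s, in which the tool goes at most 62.5 mm and 10.7 degrees, less where a joint would pass 70% of its speed; a pose out of reach is approached as far as the arm can. A call is refused whole if a number of a shift passes 62.5 or a number of a turn 0.188, either way. A call with a gripper value outside its range is refused whole. The fingers move at their own pace and stop on an object; FORCE is the grip in N (left out, the last holds). Time passes only in rows, so rows that do not move let the fingers close. It gives the time, the measured TCP pose, the force, the opening and the grip force at its end, in the units of the state.
- get_obs(): the state, without advancing time (a new reading comes with each control period).
- read_camera(name): name is "side" or "top"; returns (picture, depth): 384x512x3 uint8, red, green, blue; 384x512 float32, m along the optical axis (not along the pixel's ray), 0 where there is no reading.
- camera_params(name): a dict with "intrinsics" (3x3 intrinsics, pixels), "cam_to_world" (4x4, takes a point from camera to world coordinates). Camera axes: x right, y up, looking along -z (the intrinsics and any distortion apply to the point x, -y, -z); pixel columns grow to the right and rows downward; lengths in m; the calibration is good to about 2 mm. A picture is of the moment at which its call begins. camera_params takes no time and is no camera call.
- hand_in(): hands the job in; it is judged then, once.
The state is a dict: "t": time; "q": joint angles; "joint_vel": joint speeds; "joint_torque": joint torques, N m; "eef_pos": TCP position; "tool_rot": TCP orientation; "contact_force": force on the tool from outside, world axes, zero at the start; "torque": the same for the moment, N m; "gripper_width": opening from 0.0 (shut) to 1.0 (fully open); "grasp_force": force on a finger pad.
Only numpy, scipy, OpenCV 4.12 (cv2) and the standard library are available. Lean on these libraries where they do the work, as an engineer would, in place of code of your own. Each camera call takes 0.05 s, during which the arm holds its last target. There are 200 camera calls.

### The job

Two copy lights stand on the studio table; the telescoping boom of one (light A) has slipped in and hangs between its first and second holes, so it is shorter than its twin (light B), which is locked in its third hole. Draw light A's tube out past the second hole, where its spring button snaps out and has to be squeezed flush again, and on until the button snaps out through the third hole; the holes were drilled by hand, so feel for the click and do not wrench the tube against the locked button. Leave light B alone, do not shove or tip the things lying about, and let go of everything at the end.

Things in the scene. Friction and masses are not known exactly. Their poses are not given: they have to be found in the camera images.
- lamp_a: Light A, the one to adjust: a fixed stand, origin on the table under its column. x points along the level boom, column to lamp head; y to the boom's left; z up. A fixed steel rod runs along x, centre line 165 mm above the table; a square aluminium tube (28 x 28 mm outside, 230 mm long) slides over it along x. The lamp head hangs 37 mm below the tube's centre line, 50 mm ahead of plain_a
- snap_a (a point): The place of light A's snap button, which stays on the fixed rod and does not travel with the tube: 160 mm from the column, at the boom's mid height, on the tube's outer left (+y) face, so 14 mm left of the boom's centre line. Round steel button, 12 mm thick, domed; points to +y, stands 7 mm out when through a hole, hidden inside while between holes
- plain_a (a point): A point on the tube's centre line that travels with the tube, in its plain front part without holes, where it can be gripped from above across its 28 mm width (about 20 mm free to either side along the tube)
- tube_a (a joint): How far light A's tube is drawn out, m, along the lamp's +x. Its left wall (2 mm thick) has four 14 mm holes, hand-drilled: the first, second and fourth meet the button at 0, 0.03 and 0.103, the third anywhere from 0.058 to 0.074; 1 mm of play either way. It starts at 0.010 to 0.022. The tube drags with about 3 N; more than 20 N against the locked button is wrenching
- button_a (a joint): How far light A's button is pushed in, m: 0 right out (tube locked), 0.007 flush, 0.009 under the tube's wall. Its spring gives 1.5 N at 0, 6 N flush. Held flush (e.g. by pinching tube and button, 35 mm, across the tube), a pull of about 10 N on the tube slips it under the wall; the tube then slides until the next hole not covered by a finger reaches the button, which snaps out and stops it
- lamp_b: Light B, the twin to be left alone: same stand, same sizes and axes. Which of the two lights stands on the left varies
- tube_b (a joint): How far light B's tube is drawn out, m: it is locked in its own third hole, at 0.066
- button_b (a joint): How far light B's button is pushed in, m: 0, right out
- zine: bystander: a booklet 148 x 210 x 10 mm lying under the lamp heads; origin under its centre
- tape: bystander: a roll of tape, 64 mm across, 24 mm high; origin under its centre
- eraser: bystander: an eraser 50 x 22 x 13 mm; origin under its centre
- pencil: bystander: a pencil 165 mm long, 7 mm high; origin under its centre
- mug: bystander: a white mug, 80 mm across, 90 mm high; origin under its centre
- jar: bystander: a closed jar, 60 mm across, 70 mm high; origin under its centre
- ruler: bystander: a steel ruler 300 x 30 x 4 mm; origin under its centre

How it is judged:
By the outcome, as a careful person would: the job done as asked, in the order asked, and still so for the second after the job is handed in, with the robot touching nothing.
It also fails if it takes over 48 s, if anything falls off the work surface, if the arm or the gripper's body presses on something with over 40 N, if the wrist force passes 120 N, or if a joint passes its speed limit or range.

## Working session

There is one attempt and no reset: what is moved stays moved. The work goes in short steps, Python scripts to look and compute and a shell command to move; the robot and the scene stay as the last step left them, time stands still between calls to the robot, and variables do not carry over. Pictures are saved under pics/ and viewed, at most 10 in all, crops included, and the job is handed in when it is done.

```bash
mkdir -p pics; python3 - <<'E'
from station import *
import cv2,numpy as np
o=get_obs();print({k:np.round(v,3) for k,v in o.items()})
for n in("top","side"):
    p,d=read_camera(n);c=camera_params(n);print(n,np.round(c["intrinsics"],1),np.round(c["cam_to_world"],3),{k:v for k,v in c.items() if k not in("intrinsics","cam_to_world")})
    np.savez(f"{n}0.npz",p=p,d=d)
    cv2.imwrite(f"pics/{n}0.png",cv2.resize(p[:,:,::-1],(800,600)))
E
```

```text
{'t': np.float64(0.0), 'q': array([ 1.226,  0.478,  0.022,  1.556, -0.012,  1.109, -0.083]), 'joint_vel': array([ 0.001,  0.001, -0.001, -0.001,  0.   , -0.001,  0.   ]), 'joint_torque': array([ 0.0000e+00, -5.9645e+01,  1.6080e+00, -2.8119e+01,  1.2000e-02,
        9.0000e-03,  0.0000e+00]), 'eef_pos': array([ 0.158, -0.656,  0.23 ]), 'tool_rot': array([-0.001,  0.993,  0.118, -0.   ]), 'contact_force': array([-0.42 , -0.174,  0.029]), 'torque': array([ 0.022, -0.029, -0.024]), 'grasp_force': np.float64(0.0), 'gripper_width': np.float64(0.999)}
top [[494.2   0.  258.1]
 [  0.  494.2 190.5]
 [  0.    0.    1. ]] [[-1.000e-03  9.930e-01 -1.210e-01  3.550e-01]
 [-1.000e+00  1.000e-03  1.700e-02  1.000e-03]
 [ 1.700e-02  1.210e-01  9.930e-01  1.606e+00]
 [ 0.000e+00  0.000e+00  0.000e+00  1.000e+00]] {}
side [[356.9   0.  257.3]
 [  0.  356.9 191.3]
 [  0.    0.    1. ]] [[-0.997  0.061 -0.049  0.46 ]
 [-0.076 -0.611  0.788  0.967]
 [ 0.018  0.789  0.614  0.885]
 [ 0.     0.     0.     1.   ]] {}
```

View pics/top0.png

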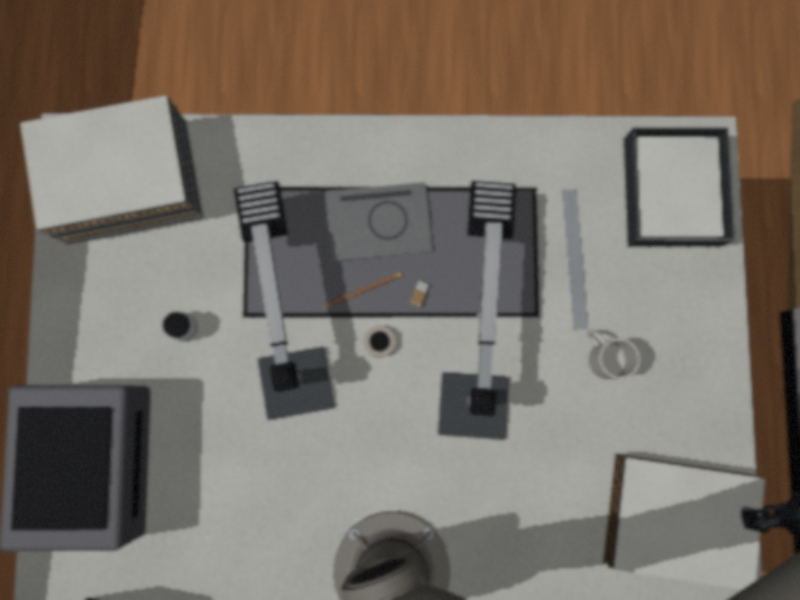

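View pics/side0.png

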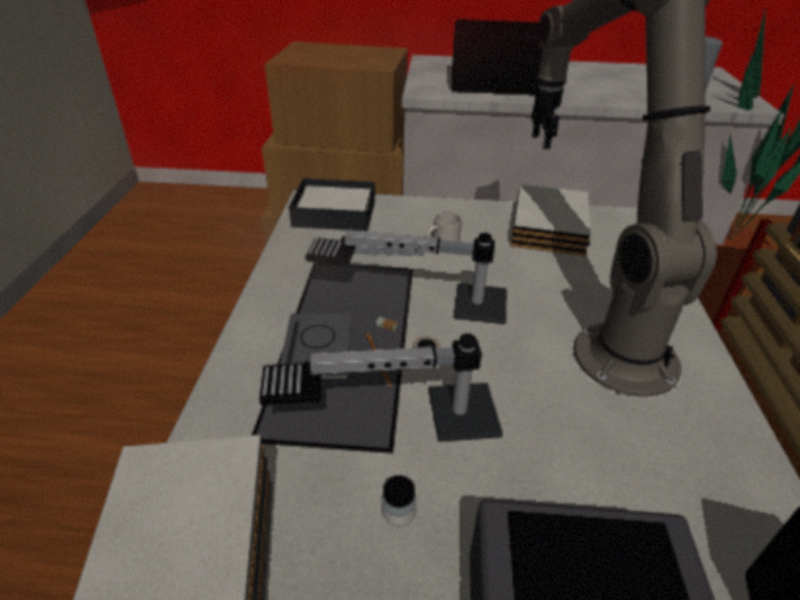

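Top view: the left lamp (column (285,375), tube rear end (278,343)) has the shorter boom. The right lamp (column (483,400), rear end (487,342)) is further out, so A is on the left and B on the right.

```bash
cat > h.py <<'E'
import numpy as np,cv2
from station import *
def ray(n,u,v):
    c=camera_params(n);K=c["intrinsics"];T=c["cam_to_world"]
    u=np.asarray(u,float);v=np.asarray(v,float)
    d=np.stack([(u-K[0,2])/K[0,0],-(v-K[1,2])/K[1,1],-np.ones_like(u)],-1)
    return T[:3,3],d@T[:3,:3].T
def plane(n,u,v,z):
    o,d=ray(n,u,v);return o+d*((z-o[2])/d[...,2])[...,None]
def cloud(n,d):
    v,u=np.mgrid[:384,:512];o,r=ray(n,u,v);return o+r*d[...,None]
E
python3 - <<'E'
from h import *
f=np.load("top0.npz");P=cloud("top",f["d"]);p=f["p"].astype(int)
for nm,(x0,x1) in dict(A=(145,205),B=(285,335)).items():
    m=np.zeros((384,512),bool);m[100:275,x0:x1]=1
    z=P[...,2];t=m&(z>.15)&(z<.2)&(p.min(2)>90)
    v,u=np.nonzero(t);q=P[t];print(nm,t.sum(),"z",np.percentile(q[:,2],[5,50,95]).round(3))
    g=plane("top",u,v,.179)[:,:2]
    vx,vy,x,y=cv2.fitLine(g.astype(np.float32),cv2.DIST_HUBER,0,.01,.01).ravel()
    if vx<0:vx,vy=-vx,-vy
    a=np.array([vx,vy]);s=(g-[x,y])@a;w=(g-[x,y])@[-vy,vx]
    print("dir",a,"yaw",np.arctan2(vy,vx),"pt",x,y,"s",s.min(),s.max(),"w",w.min(),w.max())
    for lo in np.arange(s.min(),s.max(),.02):
        k=(s>=lo)&(s<lo+.02);print(round(lo,3),w[k].min().round(4),w[k].max().round(4),p[v[k],u[k]].mean().round())
    # base plate
    zb=m[:]*0;zb=np.zeros((384,512),bool);zb[215:285,x0+5-15*(nm=='B'):x0+75]=1
    b=zb&(p.max(2)<75)&(z<.03);v2,u2=np.nonzero(b);r=cv2.minAreaRect(plane("top",u2,v2,.012)[:,:2].astype(np.float32));print("base",r)
    h=zb&(z>.14);v3,u3=np.nonzero(h&(p.max(2)<70));print("cap",P[v3,u3].mean(0) if len(v3) else None,len(v3))
big=np.hstack([cv2.resize(f["p"][110:275,140:220,::-1],(400,600*1),interpolation=cv2.INTER_CUBIC)])
s=np.load("side0.npz")["p"][200:285,160:320,::-1]
cv2.imwrite("pics/a1.png",np.hstack([cv2.resize(f["p"][110:275,140:220,::-1],(290,598)),cv2.resize(s,(500,265)).copy() if 0 else cv2.copyMakeBorder(cv2.resize(s,(508,270)),0,328,0,0,cv2.BORDER_CONSTANT)]))
E
```

```text
A 873 z [0.171 0.179 0.184]
dir [0.9833663  0.18163332] yaw 0.18264715 pt 0.54029006 0.2236259 s -0.13272917970517314 0.1301814649446919 w -0.015888148651755536 0.01614026091032828
-0.133 -0.0102 0.0119 127.0
-0.113 -0.0159 0.0161 123.0
-0.093 -0.0154 0.0147 141.0
-0.073 -0.0155 0.0148 144.0
-0.053 -0.0151 0.0148 141.0
-0.033 -0.0151 0.0148 141.0
-0.013 -0.0151 0.0148 141.0
0.007 -0.0151 0.0143 141.0
0.027 -0.0147 0.0144 142.0
0.047 -0.0147 0.0144 143.0
0.067 -0.0147 0.0144 141.0
0.087 -0.0148 0.0144 140.0
0.107 -0.0129 0.0144 136.0
0.127 -0.0067 0.0082 107.0
base ((0.3745790719985962, 0.19338974356651306), (0.12139460444450378, 0.1341397911310196), 10.068345069885254)
cap [0.38303659 0.1899845  0.21511117] 301
B 1044 z [0.166 0.178 0.184]
dir [ 0.99718124 -0.07503082] yaw -0.07510139 pt 0.5223736 -0.18329808 s -0.15839847188413042 0.15089666013884703 w -0.016623967985164266 0.01862278962606891
-0.158 -0.0123 0.0115 126.0
-0.138 -0.0116 0.012 134.0
-0.118 -0.0122 0.0109 135.0
-0.098 -0.0139 0.015 129.0
-0.078 -0.0166 0.0152 134.0
-0.058 -0.0154 0.0146 145.0
-0.038 -0.0144 0.0186 142.0
-0.018 -0.0154 0.0143 142.0
0.002 -0.0149 0.015 141.0
0.022 -0.0137 0.0137 143.0
0.042 -0.0154 0.015 141.0
0.062 -0.0143 0.0133 144.0
0.082 -0.0153 0.0144 143.0
0.102 -0.0148 0.0151 140.0
0.122 -0.0138 0.014 138.0
0.142 -0.0125 0.0144 128.0
base ((0.32824280858039856, -0.17061671614646912), (0.13305701315402985, 0.12164586782455444), 85.84253692626953)
cap [ 0.33730476 -0.16575448  0.21231154] 288
```

View pics/a1.png

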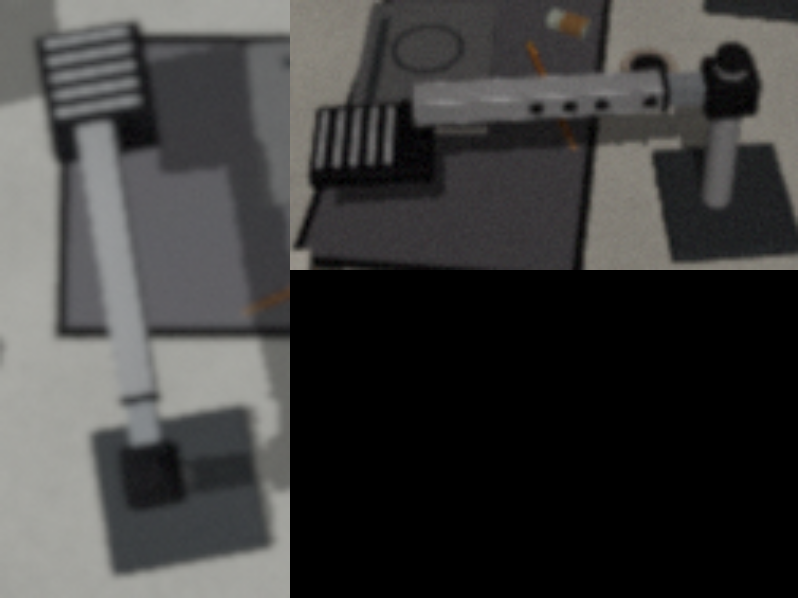

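Close-up: A's left face shows four dark holes at crop x = 537, 570, 602 and 651, the last one nearest the column. The button isn't showing, and the column foot is at (718,200).

```bash
python3 - <<'E'
from h import *
a=np.array([.98337,.18163]);n=np.array([-a[1],a[0]]);p0=np.array([.54029,.22363])
S=lambda X:(np.asarray(X)[...,:2]-p0)@a
f=np.load("side0.npz");p=f["p"]; g=p.min(2).astype(float)
# left face plane: ray with (X-p0).n = .014
def face(u,v,off):
    o,d=ray("side",u,v);t=(off-(o[:2]-p0)@n)/(d[...,:2]@n);return o+d*t[...,None]
cu=lambda x:160+(x-290)/3.175
cv_=lambda y:200+y/3.176
hu=cu(np.array([537,570,602,651]));hv=cv_(np.array([107,106,104,101]))
H=face(hu,hv,.014);print("holes s",S(H),"z",H[:,2])
e=face(cu(np.array([414,665])),cv_(np.array([105,100])),.014);print("tube ends s",S(e),e[:,2])
for y in(130,150,170,195): 
    X=face(cu(np.array([719.])),cv_(np.array([float(y)])),.012);print("col s",S(X),X[0,2])
# refine column: bright run per row
for r in range(240,266,4):
    c=np.arange(284,306);print(r,p[r,284:306].min(1).tolist())
# all heads-up: height map around lamp A from top
t=np.load("top0.npz");P=cloud("top",t["d"]);
m=np.zeros((384,512),bool);m[105:160,140:195]=1;m&=(P[...,2]>.08)&(P[...,2]<.16);q=P[m];print("head s",np.percentile(S(q),[2,98]),"w",np.percentile((q[:,:2]-p0)@n,[2,98]),"z",np.percentile(q[:,2],[5,50,95]))
s=np.load("side0.npz")["p"][130:280,200:330,::-1];cv2.imwrite("pics/s2.png",cv2.resize(s,(692,600*800//800),interpolation=cv2.INTER_CUBIC))
E
```

```text
holes s [ 0.02067432 -0.00916154 -0.03827158 -0.0831554 ] z [0.16203009 0.16070432 0.16071357 0.16064848]
tube ends s [ 0.12946089 -0.09603862] [0.17393638 0.1608114 ]
col s [-0.15031267] 0.1149892645883902
col s [-0.1526326] 0.08758771237096152
col s [-0.15502779] 0.05929721471884597
col s [-0.1581333] 0.022616748445643986
240 [61, 59, 58, 61, 60, 55, 59, 54, 62, 74, 84, 90, 90, 93, 93, 92, 84, 92, 115, 120, 121, 120]
244 [60, 61, 64, 60, 53, 58, 55, 55, 65, 80, 86, 94, 98, 95, 93, 88, 87, 97, 100, 104, 110, 104]
248 [33, 26, 31, 12, 14, 16, 30, 52, 69, 83, 89, 92, 95, 93, 88, 84, 60, 38, 30, 30, 32, 31]
252 [29, 30, 33, 27, 16, 25, 33, 60, 79, 84, 94, 96, 94, 95, 88, 67, 44, 31, 36, 36, 30, 34]
256 [30, 24, 31, 29, 28, 27, 48, 71, 78, 92, 93, 95, 96, 88, 81, 59, 40, 24, 34, 34, 28, 37]
260 [34, 28, 31, 28, 30, 40, 60, 75, 86, 91, 94, 95, 92, 84, 72, 46, 33, 31, 35, 31, 33, 34]
264 [37, 30, 34, 31, 29, 36, 39, 59, 78, 83, 87, 85, 78, 59, 38, 35, 34, 34, 34, 27, 33, 28]
head s [0.11486425 0.22121509] w [-0.04377283  0.04356101] z [0.12221458 0.12908268 0.13534401]
```

```bash
python3 -m creep '[[1,20,15,40,0,0,-0.054],[1,38,36,15,0,0,0],[1,38,36,15,0,0,0],[1,38,36,0,0,0,0],[1,38,36,0,0,0,0]]' 40
python3 -m creep '[[1,38,36,0,0,0,0],[1,38,36,0,0,0,0],[1,38,36,0,0,0,0],[1,38,36,0,0,0,0],[1,38,36,0,0,0,0]]'
python3 -m creep '[[1,38,36,0,0,0,0],[1,38,36,0,0,0,0],[1,20,50,0,0,0,0],[1,0,55,0,0,0,0],[1,0,55,0,0,0,0]]'
python3 -m creep '[[1,0,55,0,0,0,0],[1,0,55,0,0,0,0],[1,0,55,0,0,0,0],[1,0,55,0,0,0,0],[1,0,55,0,0,0,0]]'
```

```text
t: 0.72
eef_pos: [0.3314, -0.4957, 0.3012]
tool_rot: [-0.0, 0.996, 0.091, -0.0]
contact_force: [0.5, -1.4, 0.9]
gripper_width: 1.006
grasp_force: 0.0
t: 1.35
eef_pos: [0.5211, -0.3159, 0.301]
tool_rot: [-0.0, 0.996, 0.091, -0.0]
contact_force: [0.6, -0.8, 0.8]
gripper_width: 1.002
grasp_force: 0.0
t: 1.98
eef_pos: [0.6161, -0.0834, 0.3006]
tool_rot: [-0.0, 0.996, 0.091, -0.001]
contact_force: [0.1, 0.1, 0.6]
gripper_width: 0.996
grasp_force: 0.0
t: 2.6
eef_pos: [0.616, 0.1913, 0.3009]
tool_rot: [0.0, 0.996, 0.091, -0.0]
contact_force: [0.9, 0.4, -0.7]
gripper_width: 1.005
grasp_force: 0.0
```

```bash
python3 -m creep '[[1,3,47,0,0,0,0],[1,0,0,-50,0,0,0],[1,0,0,-50,0,0,0],[1,0,0,-40,0,0,0],[1,0,0,-16,0,0,0]]' 40
python3 -m creep '[[-0.1,0,0,0,0,0,0],[-0.1,0,0,0,0,0,0],[-0.1,0,0,0,0,0,0]]'
```

```text
t: 3.22
eef_pos: [0.6177, 0.2359, 0.1422]
tool_rot: [0.001, 0.996, 0.091, -0.002]
contact_force: [-0.7, -0.0, 0.7]
gripper_width: 0.998
grasp_force: 0.0
t: 3.6
eef_pos: [0.6204, 0.2373, 0.1472]
tool_rot: [-0.0, 0.996, 0.091, 0.001]
contact_force: [-0.4, 0.6, 0.4]
gripper_width: 0.451
grasp_force: 0.0
```

```bash
python3 - <<'E'
from h import *
p,d=read_camera("side");np.savez("side1.npz",p=p,d=d)
q,e=read_camera("top")
cv2.imwrite("pics/c1.png",np.hstack([cv2.resize(p[180:290,150:310,::-1],(436,300)),cv2.resize(q[100:270,130:220,::-1],(318,600))[:300]]))
E
```

```text
(no output)
```

View pics/c1.png

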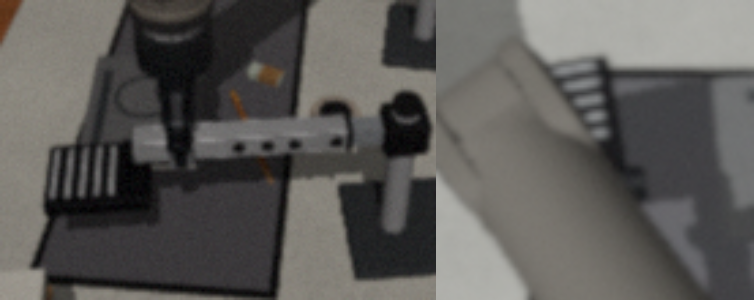

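The fingers straddle the tube's plain front part (180,130), clear of both the head and the holes. Next I close.

```bash
python3 -m creep '[[-1,0,0,0,0,0,0],[-1,0,0,0,0,0,0],[-1,0,0,0,0,0,0],[-1,0,0,0,0,0,0]]' 30
python3 -m creep '[[-1,2,0.4,0,0,0,0],[-1,2,0.4,0,0,0,0],[-1,0,0,0,0,0,0]]'
```

```text
t: 4.2
eef_pos: [0.6192, 0.2408, 0.1471]
tool_rot: [-0.002, 0.996, 0.092, 0.001]
contact_force: [-1.6, 6.6, 3.5]
gripper_width: 0.322
grasp_force: 33.9
t: 4.58
eef_pos: [0.6225, 0.2414, 0.1471]
tool_rot: [-0.002, 0.996, 0.092, 0.0]
contact_force: [-3.4, 5.5, 5.7]
gripper_width: 0.326
grasp_force: 34.0
```

```bash
python3 -m creep '[[-1,1.5,3.4,1,0,0,0],[-1,2,0.4,0,0,0,0],[-1,0,0,0,0,0,0]]'
python3 -m creep '[[-1,2,0.4,0,0,0,0],[-1,0,0,0,0,0,0]]'
python3 -m creep '[[-1,2,0.4,0,0,0,0],[-1,0,0,0,0,0,0]]'
```

```text
t: 4.95
eef_pos: [0.6274, 0.2422, 0.1471]
tool_rot: [-0.001, 0.996, 0.091, 0.001]
contact_force: [-0.4, 0.5, 3.7]
gripper_width: 0.325
grasp_force: 33.3
t: 5.2
eef_pos: [0.6296, 0.2426, 0.1471]
tool_rot: [-0.001, 0.996, 0.091, 0.001]
contact_force: [0.3, 1.7, 5.3]
gripper_width: 0.323
grasp_force: 33.6
t: 5.45
eef_pos: [0.6312, 0.2429, 0.1471]
tool_rot: [-0.0, 0.996, 0.091, 0.0]
contact_force: [-2.4, 1.6, 6.9]
gripper_width: 0.323
grasp_force: 33.7
```

```bash
for i in 1; do python3 -m creep '[[-1,2,0.4,0,0,0,0],[-1,0,0,0,0,0,0]]'; done
python3 -m creep '[[-1,2,0.4,0,0,0,0],[-1,0,0,0,0,0,0]]'
```

```text
t: 5.7
eef_pos: [0.632, 0.243, 0.147]
tool_rot: [-0.0, 0.996, 0.091, -0.001]
contact_force: [-6.6, -0.6, 9.9]
gripper_width: 0.323
grasp_force: 34.1
t: 5.95
eef_pos: [0.6322, 0.2431, 0.1469]
tool_rot: [0.001, 0.996, 0.091, -0.003]
contact_force: [-12.9, -1.7, 13.7]
gripper_width: 0.323
grasp_force: 34.7
```

It locked after about 13 mm. I'll back off the load, open the fingers and look for the button.

```bash
python3 -m creep '[[-1,-4,-0.7,0,0,0,0],[1,-1,0,0,0,0,0],[1,0,0,0,0,0,0],[1,0,0,0,0,0,0]]'
python3 - <<'E'
from h import *
p,d=read_camera("side");np.savez("side2.npz",p=p,d=d)
cv2.imwrite("pics/c2.png",cv2.resize(p[210:250,180:320,::-1],(798,228),interpolation=cv2.INTER_CUBIC))
E
```

```text
t: 6.45
eef_pos: [0.6299, 0.2418, 0.1458]
tool_rot: [0.0, 0.996, 0.091, -0.0]
contact_force: [0.6, -0.2, -0.0]
gripper_width: 0.942
grasp_force: 0.0
```

View pics/c2.png

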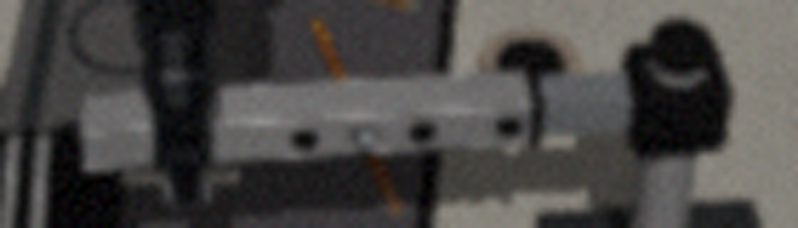

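The button (bright) shows at crop (365,135). Hole 1 is at 305, hole 3 at 421 and hole 4 at 508.

```bash
python3 - <<'E'
from h import *
a=np.array([.98337,.18163]);n=np.array([-a[1],a[0]]);p0=np.array([.54029,.22363])
def face(u,v,off):
    o,d=ray("side",u,v);t=(off-(o[:2]-p0)@n)/(d[...,:2]@n);return o+d*t[...,None]
u=180+np.array([305,365,421,508])/5.7-.5;v=210+np.array([139,135,132,126])/5.7-.5
for off in(.014,.017,.021):
    X=face(u,v,off);print(off,((X[:,:2]-p0)@a).round(4),X[:,2].round(4))
t=np.array([.6299,.2418])-p0;print("tcp s,w",t@a,t@n)
E
```

```text
0.014 [ 0.0343  0.0042 -0.0241 -0.0683] [0.1624 0.1626 0.1623 0.1627]
0.017 [ 0.0344  0.0044 -0.0237 -0.0678] [0.1654 0.1656 0.1653 0.1657]
0.021 [ 0.0346  0.0047 -0.0233 -0.0671] [0.1694 0.1695 0.1692 0.1696]
tcp s,w 0.09142000279999997 0.0015919685999999965
```

```bash
python3 -m creep '[[1,-44,-7.3,-2,0,0,0],[1,-43,-7.4,-1,0,0,0],[1,0,0,0,0,0,0]]'
python3 -m creep '[[-0.1,0,0,0,0,0,0],[-0.1,0,0,0,0,0,0],[-0.1,0,0,0,0,0,0]]' 40
python3 - <<'E'
from h import *
p,d=read_camera("side");np.savez("side3.npz",p=p,d=d)
cv2.imwrite("pics/c3.png",cv2.resize(p[180:260,180:320,::-1],(798,456),interpolation=cv2.INTER_CUBIC))
E
```

```text
t: 6.88
eef_pos: [0.5397, 0.227, 0.1429]
tool_rot: [0.001, 0.996, 0.092, -0.001]
contact_force: [1.2, -0.1, 0.2]
gripper_width: 1.001
grasp_force: 0.0
t: 7.25
eef_pos: [0.5438, 0.2281, 0.1434]
tool_rot: [-0.0, 0.996, 0.091, 0.0]
contact_force: [0.7, 2.0, 0.7]
gripper_width: 0.448
grasp_force: 0.9
```

View pics/c3.png

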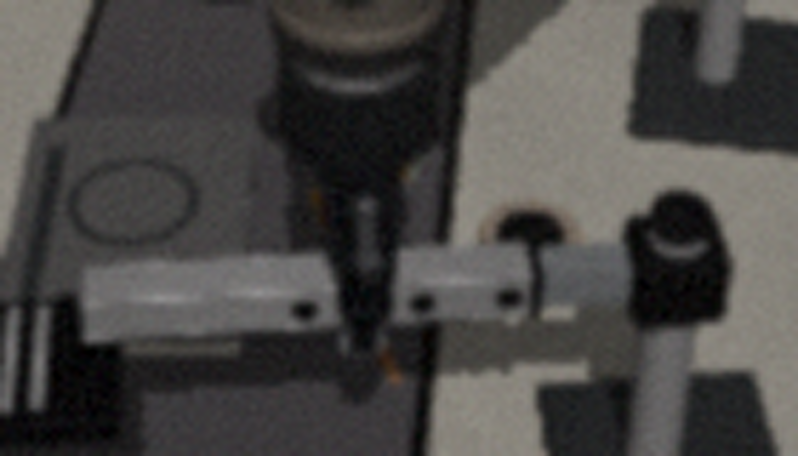

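The finger sits over the button at (365,300), with hole 3 (421,302) uncovered. Now I pinch.

```bash
python3 -m creep '[[-1,0,1,0,0,0,0],[-1,0,0,0,0,0,0],[-1,0,0,0,0,0,0],[-1,0,0,0,0,0,0]]' 45
python3 -m creep '[[-1,0,0,0,0,0,0]]'
```

```text
t: 7.8
eef_pos: [0.544, 0.2271, 0.1438]
tool_rot: [0.001, 0.996, 0.09, 0.001]
contact_force: [1.9, -4.3, 4.0]
gripper_width: 0.319
grasp_force: 45.3
t: 7.92
eef_pos: [0.5439, 0.2272, 0.1438]
tool_rot: [0.001, 0.996, 0.09, 0.001]
contact_force: [0.9, -3.5, 5.2]
gripper_width: 0.32
grasp_force: 45.3
```

Flush: the opening matches the bare tube. Pulling gently.

```bash
python3 -m creep '[[-1,2,-1.1,0,0,0,0],[-1,2,0.4,0,0,0,0],[-1,0,0,0,0,0,0]]'
python3 -m creep '[[-1,2,0.4,0,0,0,0],[-1,0,0,0,0,0,0]]'
```

```text
t: 8.3
eef_pos: [0.5462, 0.2275, 0.1438]
tool_rot: [0.001, 0.996, 0.091, -0.001]
contact_force: [-4.7, -1.5, 8.0]
gripper_width: 0.323
grasp_force: 45.7
t: 8.55
eef_pos: [0.5474, 0.2278, 0.1438]
tool_rot: [0.001, 0.996, 0.091, -0.001]
contact_force: [-7.0, -4.0, 9.8]
gripper_width: 0.323
grasp_force: 45.4
```

```bash
python3 -m creep '[[-1,1.5,0.3,0,0,0,0],[-1,0,0,0,0,0,0]]'
python3 -m creep '[[-1,1,0.2,0,0,0,0],[-1,0,0,0,0,0,0]]'
```

```text
t: 8.8
eef_pos: [0.5481, 0.2279, 0.1437]
tool_rot: [0.001, 0.996, 0.091, -0.002]
contact_force: [-8.9, -3.9, 12.4]
gripper_width: 0.32
grasp_force: 45.7
t: 9.05
eef_pos: [0.5504, 0.2283, 0.1438]
tool_rot: [0.001, 0.996, 0.091, -0.001]
contact_force: [-4.7, -3.6, 8.7]
gripper_width: 0.325
grasp_force: 45.2
```

The force dropped, so the button is under the wall. I'll carry on, going slower as hole 3 comes near.

```bash
python3 -m creep '[[-1,3,0.6,0,0,0,0],[-1,3,0.6,0,0,0,0],[-1,3,0.6,0,0,0,0],[-1,0,0,0,0,0,0]]'
python3 -m creep '[[-1,2,0.4,0,0,0,0],[-1,0,0,0,0,0,0]]'
```

```text
t: 9.55
eef_pos: [0.5604, 0.2301, 0.1438]
tool_rot: [0.0, 0.996, 0.091, -0.0]
contact_force: [-1.6, -2.8, 7.0]
gripper_width: 0.326
grasp_force: 44.9
t: 9.8
eef_pos: [0.5622, 0.2304, 0.1438]
tool_rot: [0.001, 0.996, 0.091, -0.0]
contact_force: [-2.4, -2.7, 6.8]
gripper_width: 0.326
grasp_force: 45.0
```

```bash
python3 -m creep '[[-1,2,0.4,0,0,0,0],[-1,2,0.4,0,0,0,0],[-1,0,0,0,0,0,0]]'
python3 -m creep '[[-1,1.5,0.3,0,0,0,0],[-1,1.5,0.3,0,0,0,0],[-1,0,0,0,0,0,0]]'
python3 -m creep '[[-1,1.5,0.3,0,0,0,0],[-1,0,0,0,0,0,0]]'
```

```text
t: 10.18
eef_pos: [0.5669, 0.2313, 0.1438]
tool_rot: [0.0, 0.996, 0.091, 0.0]
contact_force: [0.0, -1.3, 4.2]
gripper_width: 0.324
grasp_force: 44.7
t: 10.55
eef_pos: [0.5704, 0.2319, 0.1439]
tool_rot: [0.0, 0.996, 0.091, 0.001]
contact_force: [2.6, -1.9, 4.9]
gripper_width: 0.323
grasp_force: 44.5
t: 10.8
eef_pos: [0.5711, 0.232, 0.1438]
tool_rot: [0.001, 0.996, 0.091, 0.0]
contact_force: [-2.1, -3.0, 8.1]
gripper_width: 0.318
grasp_force: 45.0
```

```bash
python3 -m creep '[[-1,1.5,0.3,0,0,0,0],[-1,0,0,0,0,0,0]]'
python3 -m creep '[[-1,1.5,0.3,0,0,0,0],[-1,0,0,0,0,0,0]]'
```

```text
t: 11.05
eef_pos: [0.5725, 0.2323, 0.1438]
tool_rot: [0.001, 0.996, 0.091, -0.0]
contact_force: [-1.7, -3.4, 8.2]
gripper_width: 0.319
grasp_force: 45.0
t: 11.3
eef_pos: [0.5728, 0.2323, 0.1438]
tool_rot: [0.001, 0.996, 0.091, -0.001]
contact_force: [-6.8, -4.6, 12.2]
gripper_width: 0.32
grasp_force: 45.5
```

```bash
python3 -m creep '[[-1,2,0.4,0,0,0,0],[-1,0,0,0,0,0,0]]'
```

```text
t: 11.55
eef_pos: [0.573, 0.2324, 0.1438]
tool_rot: [0.002, 0.996, 0.091, -0.003]
contact_force: [-12.0, -6.7, 17.3]
gripper_width: 0.324
grasp_force: 46.3
```

It's locked at 13 N, about 29 mm past hole 2. I'll unload, open, and look.

```bash
python3 -m creep '[[-1,-4,-0.7,0,0,0,0],[1,-1,1,0,0,0,0],[1,0,0,0,0,0,0],[1,0,0,0,0,0,0],[1,0,0,0,0,0,0]]'
python3 -m creep '[[1,0,0,30,0,0,0],[1,0,0,45,0,0,0],[1,0,0,45,0,0,0],[1,0,0,45,0,0,0],[1,0,0,0,0,0,0]]'
python3 - <<'E'
from h import *
p,d=read_camera("side");q,_=read_camera("top")
cv2.imwrite("pics/c4.png",np.vstack([cv2.resize(p[210:250,180:320,::-1],(798,228),interpolation=cv2.INTER_CUBIC),cv2.copyMakeBorder(cv2.resize(p[:,:,::-1],(490,368)),0,0,0,308,cv2.BORDER_CONSTANT)]))
E
```

```text
t: 12.18
eef_pos: [0.5708, 0.2342, 0.1431]
tool_rot: [-0.0, 0.996, 0.091, -0.0]
contact_force: [0.7, -0.6, 0.2]
gripper_width: 0.998
grasp_force: 0.0
t: 12.8
eef_pos: [0.5726, 0.2353, 0.3127]
tool_rot: [-0.001, 0.996, 0.091, 0.004]
contact_force: [-0.0, 0.1, 0.0]
gripper_width: 1.0
grasp_force: 0.0
```

View pics/c4.png

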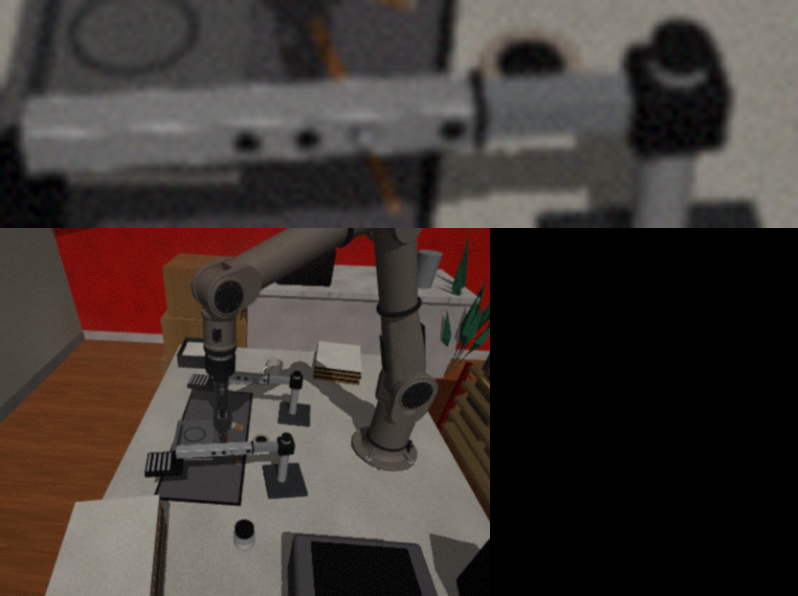

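The button is out through the third hole at crop (362,135). Holes 1 and 2 (247, 308) are ahead of it and hole 4 (452) is behind. The gripper is open and clear, and light B and the other things are where they were.

```bash
python3 -c "
from station import *
print(hand_in())"
```

```text
the job is handed in; nothing more can be done
None
```

Light A's tube is drawn out and its button has snapped through the third hole, about 29 mm past the second; light B was left alone, the gripper is open and clear, and the job was handed in at about 13 s.

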